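# Charge the dowel feeder and press its knob on

## Robot

A 6-joint arm with a two-finger parallel gripper is mounted at the origin on a cart in front of the work surface, level with it; the furniture and walls round the work are solid. World frame = base frame: x ahead of the robot, y to its left, z up, the work surface at z = 0. Lengths are in mm, angles in rad, forces in N, time in s.
With the tool pointing down it reaches from about 350 to 875 mm from the base axis. Payload 4.2 kg.
Tool frame: the origin (TCP) lies midway between the tips of the shut fingers; the grasp point (between the pads) lies 19 mm behind it; y points along the fingers, x is the direction in which the jaws open and shut, and the axes are right-handed (so a half turn about y gives the same grasp; the last joint's range is limited). The gripper opens to 85 mm and grips with 20 to 120 N. Pads are 22 mm wide; open, the fingers measure 114 mm over their backs; the gripper's body (76 mm by 85 mm) begins 54 mm behind the grasp point. The pads swing forward as they close: fully open they stand 13 mm farther back than shut.
Start: joints at [-0.978, 0.385, 0.008, 0, -1.194, -0.259], TCP at [204.787, -590.476, 231.312] pointing down, gripper open.
Joint ranges: [-3.14, 3.14], [-1.21, 2.06], [-1.07, 1.41], [-3.16, 2.05], [-2.99, -0.16], [-3.1, 3.1]. Speed limits (rad/s): [2.79, 2.79, 3.14, 3.14, 3.14, 3.14].

## Interface

Orientations are given as a unit quaternion [x, y, z, w].
In Python, from bench import read_state, get_image, job_done gives the robot as it stands.
- The arm moves only by the tool play_rows, never from a script. Its argument "series" is a list of rows, each a list of 7 numbers: the shift along the tool's x, y, z in m, then the turn, a rotation vector about the tool's x, y, z in rad, then the finger opening in m, from 0 to 0.0854. In form: [[x, y, z, wx, wy, wz, claw], ...]. A call has 1 to 10 rows; each row shifts and turns the pose as measured when the row begins, along the tool's axes as they then stand; what a row does not reach is not made up. A row lasts 1/10 s, in which the tool goes at most 50 mm and 8.59 degrees, less where a joint would pass 70% of its speed; a pose out of reach is approached as far as the arm can. A call with a gripper value outside its range is refused whole. The fingers move at their own pace and stop on an object; the grip force is fixed at half the most. Time passes only in rows, so rows that do not move let the fingers close. It gives the time, the measured TCP pose, the force and the opening at its end, in the units of the state.
- read_state(): the state, without advancing time (a new reading comes with each control period).
- get_image(name): name is "scene" or "top" or "wrist"; returns a dict with "color" (420x560x3 uint8, red, green, blue), "intrinsics" (3x3 intrinsics, pixels), "origin" and "orientation" of the camera in the world. Camera axes: x right, y down, z forward; pixel columns grow to the right and rows downward; lengths in mm; the calibration is good to about 2 mm. A picture is of the moment at which its call begins. There is no depth.
- job_done(): hands the job in, once; it reports no verdict.
The state is a dict: "clock": time; "joints": joint angles; "joint_vel": joint speeds; "joint_efforts": joint torques, N m; "position": TCP position; "ee_rot": TCP orientation; "contact_force": force on the tool from outside, world axes, zero at the start; "wrist_torque": the same for the moment, N m; "gripper_width": finger opening in mm.
Only numpy, scipy, OpenCV 4.12 (cv2) and the standard library are available. Lean on these libraries where they do the work, as an engineer would, in place of code of your own. Each camera call takes 0.05 s, during which the arm holds its last target. There are 200 camera calls.

## Task

Pick up the scoop by its handle, pour all six dowel pins into the feeder's hopper and stand the scoop upright back on the bench, clear of the feeder. Then take the loose knob, turn it so that its pointer is on the same side as the flat of the feeder's D-shaft, push it fully home on the shaft, and press on so that the sprung shaft sinks most of its 9 mm travel; finish while still holding the knob pressed down. Leave the collet nut, the hex key and the tape measure where they lie.

Things in the scene. Friction and masses are not known exactly. Their poses are not given: they have to be found in the camera images.
- feeder: dowel feeder, grey housing 150 x 300 mm (x, y), 40 mm high, fixed to the bench; origin at the centre of its underside, z up. On its +y half the square open hopper; on its -y half a control panel 115 x 115 mm, top at z = 52 mm, with the D-shaft upright in its middle at (0, -75) mm. At -x, y = +75 mm an outlet tube sticks out 30 mm, up to 37 mm high
- hopper_in (a point): centre of the hopper's inner floor, in the feeder's axes; inside 126 x 126 mm, walls 5 mm thick, rim 51 mm above this point (95 mm above the bench)
- shaft_tip (a point): centre of the top end of the steel D-shaft, 82 mm above the bench when not pressed; z up. The shaft is round, 24 mm in diameter, with one flat 6 mm from its axis on this frame's +x side; it stands 30 mm out of the panel, top edge bevelled 2 mm except at the flat. It does not turn freely (its collar resists with 0.6 N m): turn the knob to it
- spindle (a joint): how far the D-shaft is pressed down into the feeder, 0 (up) to 0.009 m (stop); a spring pushes it up with 4 N at 0 and 7.6 N at the stop, and lifts it when let go
- knob: loose black knob, about 70 g, on the bench, bore down: round skirt 50 mm in diameter, 23 mm high, with a pointer nose reaching 34 mm from the axis towards +x. Origin at the centre of the underside, z up. D-shaped bore from below, 25.6 mm in diameter, its flat 6.8 mm from the axis on the +x side (under the pointer), 18 mm deep, its mouth widened by 2 mm on the round side
- knob_grip (a point): middle of the knob's grip bar, 40 mm above the knob's underside, in the knob's axes; the bar is 44 mm long (x), 14 mm thick (y), from 23 mm (top of the skirt) to 52.5 mm above the underside. The knob is home when its underside is 18 mm below the shaft's tip (12 mm above the panel); it goes on only with its +x within about 10 degrees of the shaft's +x
- scoop: sheet-metal parts scoop, wooden handle, about 160 g, standing on the bench; origin on its underside, z up. The pan is 66 mm wide (y), from x = -71 to +43 mm, walls 50 mm high; no wall at -x: the floor, flat from x = +40 to -30 mm, slopes up to an open lip at -71 mm. The pins roll out over the lip when it is tilted lip down by 40 degrees or more
- scoop_handle (a point): grip point in the upright wooden handle fin, 60 mm above the scoop's underside and 74 mm from its origin to +x, in the scoop's axes. The fin is 62 mm long (x, from +43 to +105 mm), 16 mm thick (y) and 82 mm high, so it is gripped from above across y
- scoop_lip (a point): middle of the pouring lip's upper edge, at x = -71 mm, z = 18 mm of the scoop
- dowel_0: wooden dowel pin with domed ends, 14 mm thick and 26 mm long, 12 g, one of six lying in the scoop at the start; origin at its middle, y along the pin.
- dowel_1: wooden dowel pin with domed ends, 14 mm thick and 26 mm long, 12 g, one of six lying in the scoop at the start; origin at its middle, y along the pin.
- dowel_2: wooden dowel pin with domed ends, 14 mm thick and 26 mm long, 12 g, one of six lying in the scoop at the start; origin at its middle, y along the pin.
- dowel_3: wooden dowel pin with domed ends, 14 mm thick and 26 mm long, 12 g, one of six lying in the scoop at the start; origin at its middle, y along the pin.
- dowel_4: wooden dowel pin with domed ends, 14 mm thick and 26 mm long, 12 g, one of six lying in the scoop at the start; origin at its middle, y along the pin.
- dowel_5: wooden dowel pin with domed ends, 14 mm thick and 26 mm long, 12 g, one of six lying in the scoop at the start; origin at its middle, y along the pin.
- collet_nut: loose collet nut, 43 x 46 mm and 20 mm high, lying in front of the feeder; to be left alone; origin at the centre of its underside
- hex_key: loose black hex key, 34 x 107 mm and 8 mm high, lying on the bench; to be left alone; origin at the centre of its underside
- tape_measure: loose pocket tape measure standing on the bench, 36 x 83 mm and 66 mm high; to be left alone; origin at the centre of its underside
Not all that is in view belongs to the job. Leave any green or orange look-alike of the knob alone.

How it is judged:
By the outcome, as a careful person would: the job done as asked, in the order asked, and still so for the second after the job is handed in, while the arm keeps its last pose, push and grip.
It also fails if it takes over 72 s, if anything falls off the work surface, if the arm or the gripper's body presses on something with over 40 N, if the wrist force passes 120 N, or if a joint passes its speed limit or range.

## Working session

There is one attempt and no reset: what is moved stays moved. The work goes in short steps, Python scripts to look and compute and a tool call to move; the robot and the scene stay as the last step left them, time stands still between calls to the robot, and variables do not carry over. Pictures are saved under pics/ and viewed, about 8 in all and at most 12, crops included, and the job is handed in when it is done.

Besides the shell and the picture viewer there is one more tool, called after "Emit:" as name(argument=value, ...), one argument or row to a line, values as JSON. play_rows: Moves the arm, as the interface text tells. Its arguments: {"type":"object","properties":{"series":{"type":"array","items":{"type":"array","items":{"type":"number"}}}},"required":["series"]}

```bash
ls; mkdir -p pics; python3 - <<'E'
from bench import *
import cv2
print(read_state())
for n in ["scene","top"]:
    g=get_image(n); print(n,g["intrinsics"],g["origin"],g["orientation"])
    cv2.imwrite(f"pics/{n}0.png",cv2.resize(g["color"][:,:,::-1],(800,600),interpolation=cv2.INTER_CUBIC))
    cv2.imwrite(f"raw_{n}0.png",g["color"][:,:,::-1])
E
```

```text
pics
{'clock': 0.0, 'joints': array([-9.78406158e-01,  3.85557085e-01,  6.60853022e-03, -4.84947106e-04,
       -1.19394468e+00, -2.58597971e-01]), 'joint_vel': array([ 1.17571272e-03,  9.65538367e-05, -5.75491205e-04, -5.07049391e-04,
       -1.52807707e-04, -5.17533843e-04]), 'joint_efforts': array([-8.69290943e-04, -3.92286265e+01,  1.88408464e+01,  4.18639138e+00,
       -4.61252770e-03,  4.60739457e-06]), 'position': array([ 204.59476659, -589.95602306,  230.21654875]), 'ee_rot': array([ 0.40940494,  0.57648699, -0.5756665 , -0.41068043]), 'contact_force': array([-0.58106632,  0.49472039, -0.40886002]), 'wrist_torque': array([0.00021996, 0.05096566, 0.02687594]), 'gripper_width': 85.4534336705887}
scene [[531.82180392   0.         284.91626116]
 [  0.         531.82180392 210.45351146]
 [  0.           0.           1.        ]] [-395.4141193   475.07769316 1050.11570353] [-0.47667382  0.78629816 -0.34067293  0.19611026]
top [[415.26516574   0.         276.09130712]
 [  0.         415.26516574 205.69674085]
 [  0.           0.           1.        ]] [ 409.12149921  -11.11282822 1297.33804752] [-0.70154884  0.71136157 -0.03535252  0.02332671]
```

View pics/scene0.png

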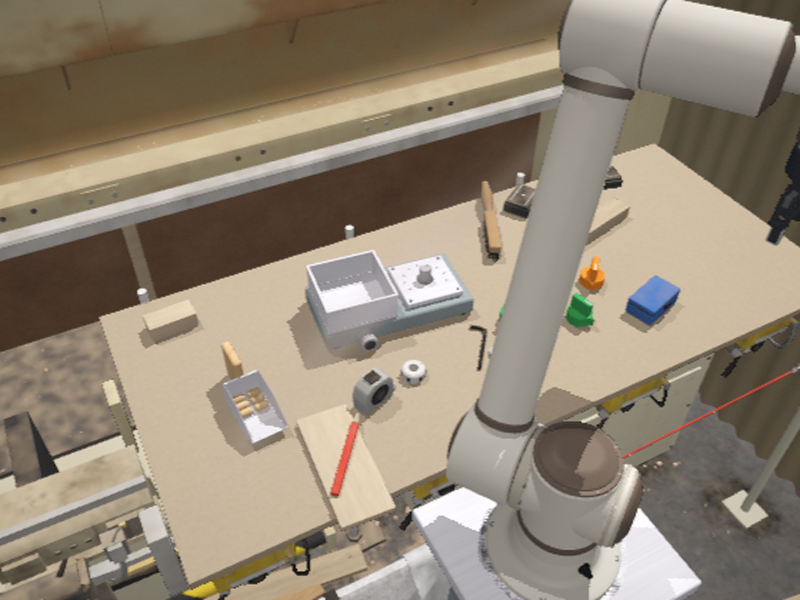

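View pics/top0.png

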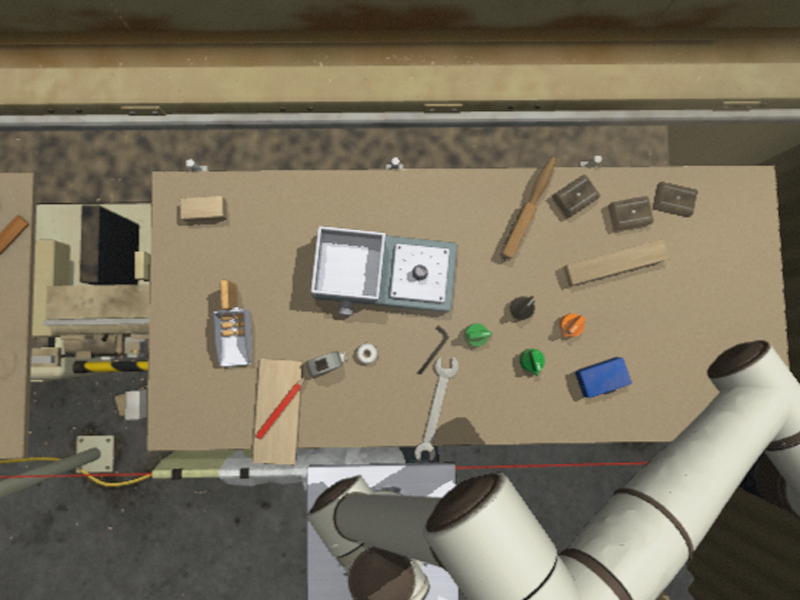

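The scene view shows the bench with the scoop at left and the arm hiding the knob. In the top view (800x600 px) the feeder is near (385,270), the D-shaft at (420,272), the scoop at (232,330) with its handle fin at (225,295), and the black knob at (523,307). I'll take a magnified crop.

```bash
cat > h.py <<'E'
import numpy as np, cv2
from scipy.spatial.transform import Rotation as R
from bench import *
def cam(n):
    g=get_image(n); return g
def px2w(g,u,v,z):
    d=R.from_quat(g["orientation"]).as_matrix()@np.linalg.solve(g["intrinsics"],[u,v,1.])
    o=np.array(g["origin"]); return o+d*(z-o[2])/d[2]
def w2px(g,P):
    P=np.atleast_2d(P); c=(P-np.array(g["origin"]))@R.from_quat(g["orientation"]).as_matrix()
    q=c@np.array(g["intrinsics"]).T; return q[:,:2]/q[:,2:]
def obj(P,x,y,deg,z0=0):
    a=np.radians(deg); P=np.atleast_2d(P).astype(float); c,s=np.cos(a),np.sin(a)
    return np.c_[x+c*P[:,0]-s*P[:,1], y+s*P[:,0]+c*P[:,1], P[:,2]+z0]
E
python3 - <<'E'
from h import *
g=cam("top"); im=g["color"][:,:,::-1]
def crop(u0,v0,w,h,k): 
    c=im[v0:v0+h,u0:u0+w]; return cv2.resize(c,(w*k,h*k),interpolation=cv2.INTER_CUBIC)
# u0 v0: scoop (145,190,40x75)*8 ; feeder (210,150,115x75)*? ; knob
a=crop(140,190,45,75,8)      # 360x600
b=crop(210,152,110,72,4)     # 440x288
c=crop(345,195,44,31,10)     # 440x310
out=np.zeros((600,800,3),np.uint8)
out[:,:360]=a; out[:288,360:]=b; out[290:600,360:]=c
cv2.imwrite("pics/crops.png",out)
for nm,u,v,z in [("knob",523,307,50),("shaft",420,272,82),("scoopfin",225,295,82),("lip",233,366,18)]:
    print(nm,px2w(g,u*.7,v*.7,z).round(0))
E
```

```text
knob [ 481. -305.   50.]
shaft [555. -86.  82.]
scoopfin [512. 314.  82.]
lip [366. 313.  18.]
```

View pics/crops.png

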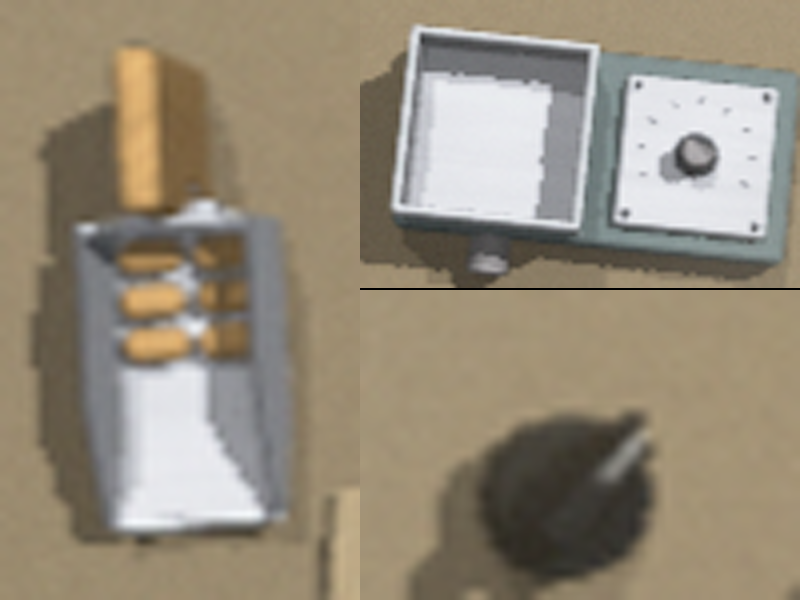

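The crops show the scoop with its fin up (+x world, top at (117–160, 47–207)) and its lip at y≈525. The hopper rim corners are (415,27), (600,46), (583,236) and (393,212). The knob's skirt is centred near (567,498), with the pointer towards upper right (645,430).

```bash
python3 - <<'E'
from h import *
from scipy.optimize import least_squares
g=cam("top")
def fit(P,uv,x0):
    r=lambda p:(w2px(g,obj(P,*p))-uv).ravel()
    s=least_squares(r,x0,x_scale=[10,10,5]); print(s.x.round(1),s.fun.reshape(-1,2).round(1).tolist()); return s.x
def U(pts,u0,v0,k,ox=0,oy=0): return np.array([[u0+(x-ox+.5)/k-.5,v0+(y-oy+.5)/k-.5] for x,y in pts])
F=[[68,143,95],[68,7,95],[-68,7,95],[-68,143,95],[57.5,-17.5,52],[57.5,-132.5,52],[-57.5,-132.5,52],[-57.5,-17.5,52]]
f=fit(F,U([(415,27),(600,46),(583,236),(393,212),(628,74),(779,90),(765,238),(611,222)],210,152,4,360),[560,0,-6])
S=[[105,8,82],[105,-8,82],[43,-8,82],[43,8,82],[-71,33,18],[-71,-33,18]]
s=fit(S,U([(117,47),(158,47),(160,207),(119,207),(113,526),(275,519)],140,190,8),[440,310,0])
print("hopper",obj([0,75,44],*f)," shaft",obj([0,-75,82],*f), px2w(g,*U([(697,153)],210,152,4,360)[0],82))
print("handle",obj([74,0,60],*s))
k=px2w(g,*U([(567,498)],345,195,10,360,290)[0],23); t=px2w(g,*U([(648,428)],345,195,10,360,290)[0],23)
print("knob",k,t,np.degrees(np.arctan2(*(t-k)[[1,0]])), np.hypot(*(t-k)[:2]))
st=read_state(); T=R.from_quat(st["ee_rot"]).as_matrix(); print(T.round(3))
w=cam("wrist"); C=R.from_quat(w["orientation"]).as_matrix(); print("wrist cam in tool:",(T.T@(np.array(w["origin"])-st["position"])).round(1),(T.T@C).round(3),w["intrinsics"][0][0])
E
```

```text
[565.6 -13.3  -6.5] [[-0.4, 0.2], [-0.4, 0.2], [-0.8, -1.3], [-0.0, 0.0], [0.3, 0.0], [0.3, -0.2], [0.3, 0.5], [0.8, 0.6]]
[441.2 313.4   1.9] [[-0.3, -0.3], [0.1, -0.6], [0.4, 0.5], [-0.0, 0.8], [-0.8, -0.2], [0.7, -0.3]]
hopper [[574.15522008  61.22161024  44.        ]]  shaft [[557.07249092 -87.80248299  82.        ]] [556.21898075 -85.66213419  82.        ]
handle [[515.19241804 315.87125226  60.        ]]
knob [ 481.49474495 -308.18743629   23.        ] [ 502.80925585 -334.00997708   23.        ] -50.46296163694425 33.48301042982045
[[-0.328 -0.    -0.945]
 [ 0.945  0.001 -0.328]
 [ 0.001 -1.     0.   ]]
wrist cam in tool: [ 1.00e-01 -1.41e+02  6.85e+01] [[ 1.    -0.001 -0.001]
 [ 0.001 -0.27   0.963]
 [-0.001 -0.963 -0.27 ]] 336.0290138155422
```

Emit:
play_rows(
  series=[
    [0.018,0.006,-0.0355,0,0,0,0.085],
    [0.018,0.006,-0.0355,0,0,0,0.085],
    [0.018,0.006,-0.0355,0,0,0,0.085],
    [0.018,0.006,-0.0355,0,0,0,0.085],
    [0.018,0.006,-0.0355,0,0,0,0.085],
    [0.018,0.006,-0.0355,0,0,0,0.085],
    [0.018,0.006,-0.0355,0,0,0,0.085],
    [0.018,0.006,-0.0355,0,0,0,0.085],
    [0.018,0.006,-0.0355,0,0,0,0.085],
    [0.018,0.006,-0.0355,0,0,0,0.085],
  ],
)

```text
clock: 1.25
position: [488.6, -297.9, 168.4]
ee_rot: [-0.413, -0.574, 0.574, 0.412]
contact_force: [-0.2, -1.0, -0.5]
gripper_width: 85.0
```

Emit:
play_rows(
  series=[
    [0,0,0,0,-0.149,0,0.085],
    [0,0,0,0,-0.149,0,0.085],
    [0,0,0,0,-0.149,0,0.085],
    [0,0,0,0,-0.149,0,0.085],
    [0,0,0,0,-0.149,0,0.085],
    [0,0,0,0,-0.149,0,0.085],
    [0,0,0,0,-0.149,0,0.085],
    [0,0,0,0,-0.149,0,0.085],
    [0,0,0,0,-0.149,0,0.085],
    [0,0,0,0,-0.149,0,0.085],
  ],
)

```text
clock: 2.25
position: [492.3, -291.9, 165.7]
ee_rot: [-0.092, 0.702, -0.701, 0.09]
contact_force: [-0.2, 0.4, -0.5]
gripper_width: 85.0
```

```bash
cat >> h.py <<'E'
def go(tx,ty,tz,yaw,tilt=0):
    """print tool-frame shift (mm) and turn (rad) from the measured pose to the target: tool z heading yaw deg, tilted by tilt deg about tool x"""
    s=read_state(); A=R.from_quat(s["ee_rot"])
    a=np.radians(yaw); z=np.array([np.cos(a),np.sin(a),0]); y=np.array([0,0,-1.]); B=R.from_matrix(np.c_[np.cross(y,z),y,z])*R.from_euler("x",tilt,degrees=True)
    d=A.inv().apply(np.array([tx,ty,tz])-s["position"]); r=(A.inv()*B).as_rotvec()
    print("clock",round(s["clock"],2),"pos",s["position"].round(1),"tool z yaw",np.degrees(np.arctan2(*A.as_matrix()[[1,0],2])).round(1),"j",s["joints"].round(2),"F",s["contact_force"].round(1),"w",round(s["gripper_width"],1))
    print("  -> shift",d.round(1),"turn",r.round(3), "|d|",np.linalg.norm(d).round(0),"ang",np.degrees(np.linalg.norm(r)).round(1))
E
python3 - <<'E'
from h import *
go(480,-307,150,-50)
w=cam("wrist"); cv2.imwrite("raw_w1.png",w["color"][:,:,::-1])
E
```

```text
clock 2.25 pos [ 492.3 -291.9  165.7] tool z yaw -75.2 j [-0.25  0.35 -0.22 -0.   -1.    0.51] F [-0.2  0.4 -0.5] w 85.0
  -> shift [15.7 15.7 11.5] turn [ 0.002 -0.44   0.002] |d| 25.0 ang 25.2
```

Emit:
play_rows(
  series=[
    [0.016,0.015,0.011,0,0,0,0.085],
    [0,0,0,0,-0.147,0,0.085],
    [0,0,0,0,-0.147,0,0.085],
    [0,0,0,0,-0.147,0,0.085],
    [0,0,0,0,0,0,0.085],
  ],
)

```text
clock: 2.8
position: [479.0, -307.1, 149.8]
ee_rot: [-0.246, 0.664, -0.663, 0.244]
contact_force: [0.7, -0.6, -0.3]
gripper_width: 85.3
```

```bash
python3 - <<'E'
from h import *
import pickle
w=cam("wrist"); pickle.dump(w,open("w_knob.pkl","wb")); cv2.imwrite("pics/w_knob.png",cv2.resize(w["color"][:,:,::-1],(800,600),interpolation=cv2.INTER_CUBIC))
go(556,-87,165,-50)
E
```

```text
clock 2.85 pos [ 479.  -307.   149.8] tool z yaw -49.6 j [-0.29  0.36 -0.24 -0.   -0.97  0.99] F [0.1 0.2 0. ] w 85.3
  -> shift [-201.1  -15.2 -117.8] turn [0.003 0.006 0.002] |d| 234.0 ang 0.4
```

View pics/w_knob.png

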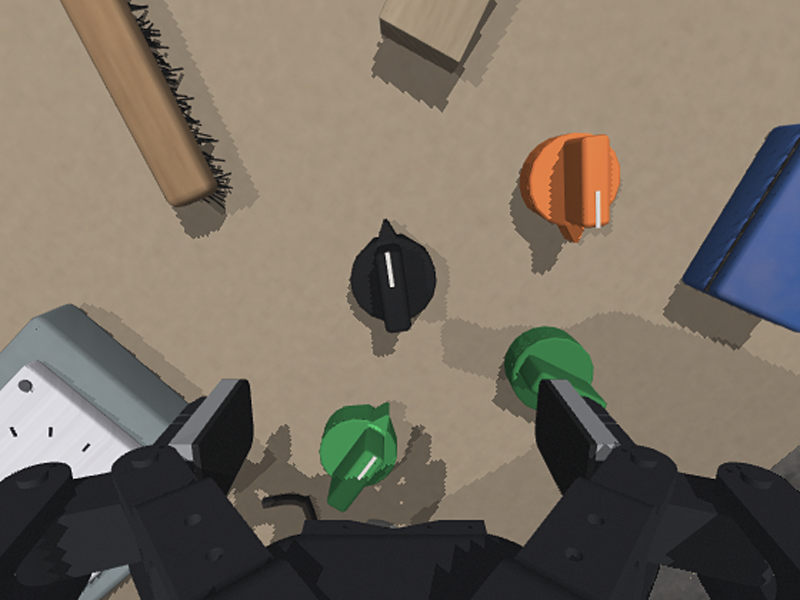

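The wrist view shows the black knob upright: skirt centre about (393,278), pointer tip (388,220), bar top corners about (376,245), (398,244), (410,328) and (388,331). The look-alikes are the orange knob and two green ones. Next I'll look at the shaft.

Emit:
play_rows(
  series=[
    [-0.034,-0.0025,-0.02,0,0,0,0.085],
    [-0.034,-0.0025,-0.02,0,0,0,0.085],
    [-0.034,-0.0025,-0.02,0,0,0,0.085],
    [-0.034,-0.0025,-0.02,0,0,0,0.085],
    [-0.034,-0.0025,-0.02,0,0,0,0.085],
    [-0.034,-0.0025,-0.02,0,0,0,0.085],
    [0,0,0,0,0,0,0.085],
  ],
)

```text
clock: 3.55
position: [563.4, -77.6, 165.6]
ee_rot: [-0.231, 0.669, -0.668, 0.231]
contact_force: [-0.4, -0.2, 0.0]
gripper_width: 85.2
```

```bash
python3 - <<'E'
from h import *
import pickle
from scipy.optimize import least_squares
w=cam("wrist"); pickle.dump(w,open("w_shaft.pkl","wb")); 
go(515,316,165,1.9)
p=w2px(w,[557,-87,82])[0]; print(p); u,v=(p-[45,40]).astype(int).clip(0)
cv2.imwrite("pics/w_shaft.png",cv2.resize(w["color"][v:v+80,u:u+90,::-1],(720,640),interpolation=cv2.INTER_CUBIC)[:600]); print("crop",u,v)
k=pickle.load(open("w_knob.pkl","rb"))
P=[[22,7,52.5],[22,-7,52.5],[-22,-7,52.5],[-22,7,52.5],[34,0,12]]
uv=np.array([(376,245),(398,244),(410,328),(388,331),(388,222)])*.7
s=least_squares(lambda p:(w2px(k,obj(P,*p))-uv).ravel(),[480,-307,-50],x_scale=[10,10,5]);print(s.x,s.fun.reshape(-1,2).round(1).tolist())
E
```

```text
clock 3.6 pos [562.3 -79.  165.3] tool z yaw -51.9 j [ 0.15  0.35 -0.23 -0.   -1.    0.52] F [ 0.3 -0.  -0.4] w 84.7
  -> shift [-206.6    0.8 -339.9] turn [ 0.003 -0.938  0.   ] |d| 398.0 ang 53.8
[290.98429066 214.94504717]
crop 245 174
[ 484.53829589 -313.8176019   -42.39429819] [[-1.3, 2.7], [2.8, 1.0], [1.4, 0.3], [-1.7, 0.4], [-1.4, -4.8]]
```

View pics/w_shaft.png

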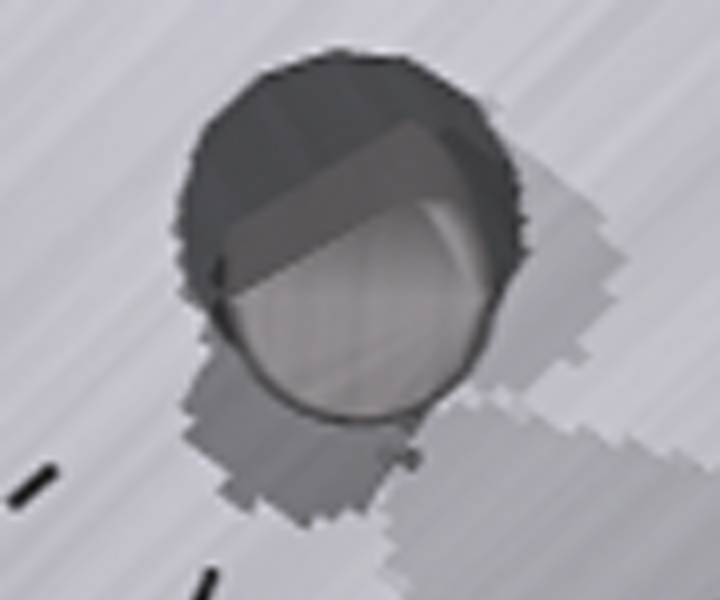

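The crop shows the shaft top: flat edge from (233,297) to (425,197), its normal facing up-left, with the round side down to (360,422).

```bash
python3 - <<'E'
from h import *
import pickle
from scipy.optimize import least_squares
w=pickle.load(open("w_shaft.pkl","rb"));k=pickle.load(open("w_knob.pkl","rb"))
q=lambda x,y,z:px2w(w,245+(x+.5)/8-.5,174+(y+.5)/8-.5,z)
a,b=q(233,297,82),q(425,197,82); e=(b-a)[:2]; print("edge len",np.hypot(*e),"normal yaw",np.degrees(np.arctan2(e[1],e[0]))+np.array([90,-90]))
A=np.array([q(*p,80)[:2] for p in [(215,305),(258,368),(300,405),(360,424),(420,410),(467,360),(492,300)]])
s=least_squares(lambda p:np.hypot(*(A-p[:2]).T)-p[2],[557,-87,12]);print("circ",s.x,s.fun.round(1))
s=least_squares(lambda p:np.hypot(*(A-p[:2]).T)-12,[557,-87]);print("circ r12",s.x,s.fun.round(1), "flat dist",(((a+b)/2)[:2]-s.x))
kk=lambda x,y,z:px2w(k,x*.7,y*.7,z)
f=lambda a,b:np.degrees(np.arctan2(*(a-b)[[1,0]]))
t,bt=kk(387,244.5,52.5),kk(399,329.5,52.5);print("bar",t,bt,(t+bt)/2,np.linalg.norm(t-bt),f(t,bt))
t,bt=kk(387,253,52.5),kk(392,287,52.5);print("line",f(t,bt))
B=np.array([kk(x,y,15)[:2] for x,y in [(351,280),(436,278),(365,245),(422,245),(365,312),(425,308)]]) 
s=least_squares(lambda p:np.hypot(*(B-p[:2]).T)-25,[480,-307]);print("skirt",s.x,s.fun.round(1)); c=np.r_[s.x,0]
for z in (3,10,20):
  t=kk(388,221,z); print("ptr",z,f(t,c),np.hypot(*(t-c)[:2]))
E
```

```text
edge len 18.726612415757423 normal yaw [ -23.5059813 -203.5059813]
circ [559.91752244 -88.78772568  11.96552313] [ 0.5 -0.7 -0.3  0.4  0.5 -0.3 -0.1]
circ r12 [559.9457621 -88.820764 ] [ 0.5 -0.7 -0.3  0.4  0.5 -0.3 -0.2] flat dist [ 4.68092001 -1.7557856 ]
bar [ 502.03529977 -329.31767138   52.5       ] [ 468.37533683 -299.2553764    52.5       ] [ 485.2053183  -314.28652389   52.5       ] 45.13019703400527 -41.768592394856384
line -41.47944476392597
skirt [ 482.4904576  -311.37029778] [-0.1  0.1  1.   1.1  1.4  0.9]
ptr 3 -44.04150304725478 32.821972124461745
ptr 10 -44.27386499824062 33.55821014630938
ptr 20 -44.58865426450494 34.61088670211346
```

Knob yaw is about −42°, centred near (484,−313). The shaft is at about (559.5,−88.5) with its flat's yaw near −23.5°. Moving to the scoop.

Emit:
play_rows(
  series=[
    [-0.0207,0,-0.034,0,0,0,0.085],
    [-0.0207,0,-0.034,0,0,0,0.085],
    [-0.0207,0,-0.034,0,0,0,0.085],
    [-0.0207,0,-0.034,0,0,0,0.085],
    [-0.0207,0,-0.034,0,0,0,0.085],
    [-0.0207,0,-0.034,0,0,0,0.085],
    [-0.0207,0,-0.034,0,0,0,0.085],
    [-0.0207,0,-0.034,0,0,0,0.085],
    [-0.0207,0,-0.034,0,0,0,0.085],
    [-0.01,0,-0.017,0,0,0,0.085],
  ],
)

```text
clock: 4.6
position: [523.1, 299.5, 164.8]
ee_rot: [-0.216, 0.674, -0.674, 0.212]
contact_force: [-0.2, -1.0, -0.4]
gripper_width: 85.1
```

Emit:
play_rows(
  series=[
    [0,0,0,0,-0.134,0,0.085],
    [0,0,0,0,-0.134,0,0.085],
    [0,0,0,0,-0.134,0,0.085],
    [0,0,0,0,-0.134,0,0.085],
    [0,0,0,0,-0.134,0,0.085],
    [0,0,0,0,-0.134,0,0.085],
    [0,0,0,0,-0.1,0,0.085],
    [0,0,0,0,0,0,0.085],
  ],
)

```text
clock: 5.4
position: [523.8, 294.8, 162.6]
ee_rot: [-0.492, 0.512, -0.51, 0.485]
contact_force: [0.4, 0.5, -0.7]
gripper_width: 85.4
```

```bash
python3 - <<'E'
from h import *
import pickle
w=cam("wrist"); pickle.dump(w,open("w_scoop.pkl","wb")); cv2.imwrite("pics/w_scoop.png",cv2.resize(w["color"][:,:,::-1],(800,600),interpolation=cv2.INTER_CUBIC))
go(515,316,41,1.9)
E
```

```text
clock 5.45 pos [523.8 294.7 162.5] tool z yaw -2.6 j [ 0.78  0.4  -0.14 -0.   -1.03  0.75] F [-0.1  0.4 -0.1] w 84.6
  -> shift [-21.5 121.5  -8.6] turn [ 0.01  -0.079  0.005] |d| 124.0 ang 4.6
```

View pics/w_scoop.png

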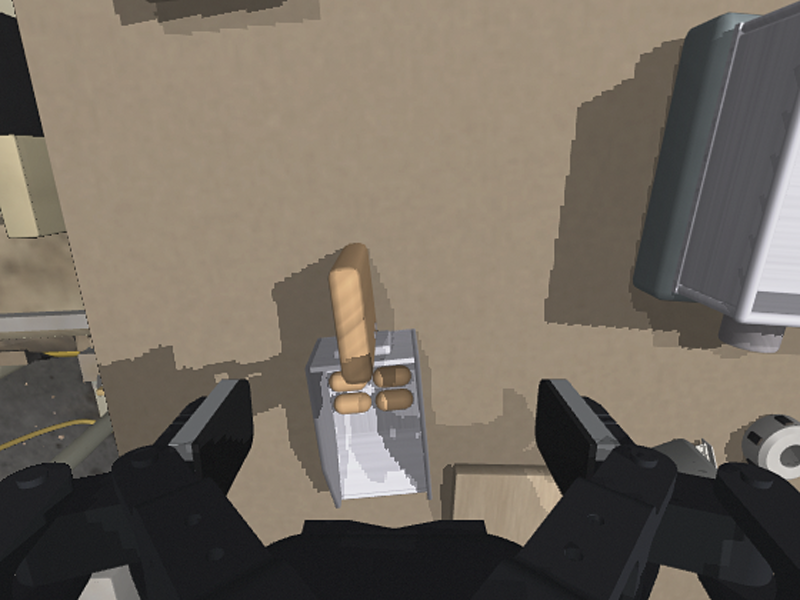

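The scoop's fin runs from about (347,262) to (358,375), and the pan's lip corners are at about (337,505) and (430,497).

```bash
python3 - <<'E'
from h import *
import pickle
w=pickle.load(open("w_scoop.pkl","rb"))
for s in ([441.2,313.4,1.9],[441.2,313.4,3]):
  P=obj([[105,0,82],[43,0,82],[43,8,82],[43,-8,82],[-71,33,18],[-71,-33,18],[43,33,50],[43,-33,50],[74,0,60]],*s); print((w2px(w,P)/.7).round(0).tolist(),P[-1])
for u,v,z in [(337,503,18),(430,495,18),(347,265,82),(358,372,82)]: print(px2w(w,u*.7,v*.7,z))
E
```

```text
[[344.0, 271.0], [357.0, 391.0], [341.0, 392.0], [372.0, 390.0], [332.0, 500.0], [426.0, 493.0], [303.0, 370.0], [418.0, 361.0], [354.0, 319.0]] [515.15931598 315.8534832   60.        ]
[[339.0, 271.0], [355.0, 391.0], [339.0, 392.0], [371.0, 389.0], [334.0, 501.0], [428.0, 493.0], [302.0, 371.0], [417.0, 360.0], [351.0, 319.0]] [515.09858557 317.27286076  60.        ]
[366.55228881 340.92140351  18.        ]
[369.93925457 275.45273979  18.        ]
[548.97380688 315.05552018  82.        ]
[494.40439756 313.49810544  82.        ]
```

Emit:
play_rows(
  series=[
    [-0.021,0.01,-0.007,0.01,-0.08,0.005,0.085],
    [0,0.025,0,0,0,0,0.085],
    [0,0.025,0,0,0,0,0.085],
    [0,0.025,0,0,0,0,0.085],
    [0,0.02,0,0,0,0,0.085],
    [0,0,0,0,0,0,0.085],
  ],
)

```text
clock: 6.05
position: [519.9, 314.5, 55.8]
ee_rot: [-0.501, 0.497, -0.498, 0.504]
contact_force: [0.1, -0.6, 0.2]
gripper_width: 84.9
```

```bash
python3 -c "
from h import *
go(516,315,41,2)"
```

```text
clock 6.05 pos [519.9 314.5  55.8] tool z yaw 0.6 j [ 0.81  0.53 -0.25  0.   -0.79  0.77] F [ 0.1 -0.6  0.2] w 84.9
  -> shift [-0.5 14.8 -3.9] turn [-0.004 -0.025 -0.003] |d| 15.0 ang 1.4
```

Emit:
play_rows(
  series=[
    [0,0.015,-0.004,0,-0.025,0,0.085],
    [0,0.002,0,0,0,0,0.085],
    [0,0,0,0,0,0,0.0],
    [0,0,0,0,0,0,0.0],
    [0,0,0,0,0,0,0.0],
    [0,0,0,0,0,0,0.0],
    [0,0,0,0,0,0,0.0],
    [0,0,0,0,0,0,0.0],
  ],
)

```text
clock: 6.85
position: [520.0, 315.8, 45.1]
ee_rot: [-0.502, 0.492, -0.494, 0.512]
contact_force: [-0.4, -0.6, -2.3]
gripper_width: 15.6
```

```bash
python3 -c "
from h import *
go(516,315,241,2)"
```

```text
clock 6.85 pos [520.  315.8  45.1] tool z yaw 1.5 j [ 0.81  0.54 -0.27  0.   -0.75  0.78] F [-0.4 -0.6 -2.3] w 15.6
  -> shift [  -0.9 -196.    -1.6] turn [-0.012 -0.008 -0.008] |d| 196.0 ang 1.0
```

Emit:
play_rows(
  series=[
    [0,-0.004,0,0,0,0,0],
    [0,-0.008,0,0,0,0,0],
    [0,-0.015,0,0,0,0,0],
    [0,-0.02,0,0,0,0,0],
    [0,-0.025,0,0,0,0,0],
    [0,-0.025,0,0,0,0,0],
    [0,-0.025,0,0,0,0,0],
    [0,-0.02,0,0,0,0,0],
    [0,-0.015,0,0,0,0,0],
    [0,-0.01,0,0,0,0,0],
  ],
)

```text
clock: 7.85
position: [515.6, 312.7, 218.7]
ee_rot: [-0.504, 0.493, -0.494, 0.509]
contact_force: [0.6, 0.6, -1.8]
gripper_width: 15.4
```

Emit:
play_rows(
  series=[
    [0,-0.01,0,0,0,0,0],
    [0,-0.01,0,0,0,0,0],
    [0,-0.005,0,0,0,0,0],
    [0,0,0,0,0,0,0],
  ],
)

```text
clock: 8.25
position: [515.1, 312.5, 246.3]
ee_rot: [-0.503, 0.493, -0.494, 0.509]
contact_force: [-0.6, 0.2, -2.8]
gripper_width: 15.5
```

```bash
python3 - <<'E'
from h import *
import math
# tool pose when tilted: scoop yaw ps, tilt th, lip target
def pour(lip,ps,th):
    Rt=R.from_euler("ZY",[ps,-th],degrees=True); return np.array(lip)+Rt.apply([78+71,0,45-18])
for ps in (10,20):
  for th in (0,20,30,60): p=pour([570,60,110],ps,th); print(ps,th,p.round(0))
go(*pour([585,63,150],15,20),15,20)
s=read_state(); print(s["wrist_torque"].round(2))
g=cam("scene"); u,v=(w2px(g,s["position"])[0]).astype(int); u=min(max(u-100,0),360);v=max(v-75,0)
cv2.imwrite("pics/lift.png",cv2.resize(g["color"][v:v+150,u:u+200,::-1],(800,600),interpolation=cv2.INTER_CUBIC))
E
```

```text
10 0 [717.  86. 137.]
10 20 [699.  83. 186.]
10 30 [684.  80. 208.]
10 60 [620.  69. 253.]
20 0 [710. 111. 137.]
20 20 [693. 105. 186.]
20 30 [679. 100. 208.]
20 60 [618.  77. 253.]
clock 8.25 pos [515.1 312.5 246.3] tool z yaw 1.4 j [ 0.81  0.33 -0.03  0.   -1.2   0.78] F [-0.6  0.2 -2.8] w 15.5
  -> shift [220.6  20.  190.6] turn [ 0.341 -0.235  0.037] |d| 292.0 ang 23.8
[-0.01 -0.07  0.01]
```

View pics/lift.png

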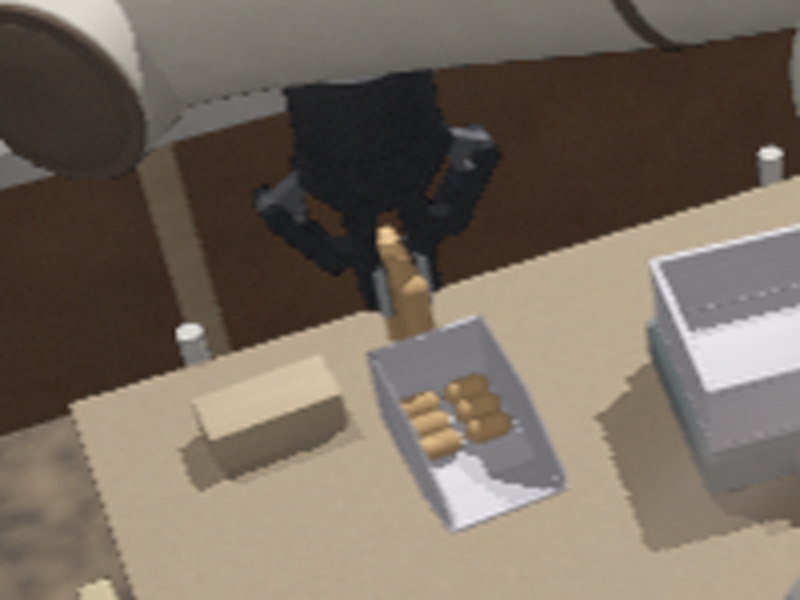

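Lifted level: all six pins are in the pan, around (400–510, 380–450), and the fin is held between the pads. Now to the hopper.

Emit:
play_rows(
  series=[
    [0.008,0,0.006,0,0,0,0],
    [0.016,0,0.013,0,0,0,0],
    [0.025,0,0.02,0,0,0,0],
    [0.03,0,0.024,0,0,0,0],
    [0.03,0,0.025,0,0,0,0],
    [0.03,0,0.025,0,0,0,0],
    [0.03,0,0.024,0,0,0,0],
    [0.025,0,0.02,0,0,0,0],
    [0.016,0,0.014,0,0,0,0],
    [0.008,0,0.007,0,0,0,0],
  ],
)

```text
clock: 9.3
position: [704.4, 86.0, 234.8]
ee_rot: [0.51, -0.495, 0.491, -0.504]
contact_force: [0.4, 0.3, -1.6]
gripper_width: 15.5
```

```bash
cat >> h.py <<'E'
def pour(lip,ps,th):
    Rt=R.from_euler("ZY",[ps,-th],degrees=True); return np.array(lip)+Rt.apply([78+71,0,45-18])
def lip():
    s=read_state(); T=R.from_quat(s["ee_rot"]).as_matrix() # scoop x=tool z, y=-tool x, z=-tool y
    M=np.c_[T[:,2],-T[:,0],-T[:,1]]; 
    print("lip",(s["position"]+M@[-149,0,-27]).round(0),"tilt",np.degrees(np.arcsin(M[2,0])).round(1),"roll",np.degrees(np.arcsin(M[2,1])).round(1),"scoop yaw",np.degrees(np.arctan2(M[1,0],M[0,0])).round(1))
E
python3 - <<'E'
from h import *
lip()
go(*pour([585,61,140],15,25),15,25)
go(*pour([572,61,110],15,60),15,60)
E
```

```text
lip [555.  82. 209.] tilt -0.6 roll -0.1 scoop yaw 1.6
clock 9.3 pos [704.4  86.  234.8] tool z yaw 1.6 j [ 0.35  0.54  0.26 -0.   -1.31  1.25] F [ 0.4  0.3 -1.6] w 15.5
  -> shift [-7.   7.3  0.3] turn [ 0.444 -0.23   0.052] |d| 10.0 ang 28.8
clock 9.3 pos [704.4  86.  234.8] tool z yaw 1.6 j [ 0.35  0.54  0.26 -0.   -1.31  1.25] F [ 0.4  0.3 -1.6] w 15.5
  -> shift [  9.5 -16.9 -83.5] turn [ 1.052 -0.212  0.123] |d| 86.0 ang 61.9
```

Emit:
play_rows(
  series=[
    [0,0,0,0,-0.08,0,0],
    [0,0,0,0,-0.09,0,0],
    [0,0,0,0,-0.08,0,0],
    [0,0,0,0.08,0,0,0],
    [-0.002,0.002,0,0.11,0,0,0],
    [-0.002,0.002,0,0.11,0,0,0],
    [-0.002,0.002,0,0.11,0,0,0],
    [0,0,0,0.06,0,0,0],
  ],
)

```text
clock: 10.1
position: [703.2, 90.0, 219.8]
ee_rot: [-0.42, 0.316, -0.509, 0.681]
contact_force: [0.8, -0.1, -1.6]
gripper_width: 15.5
```

```bash
python3 - <<'E'
from h import *
lip()
go(*pour([572,61,105],15,45),15,45)
go(*pour([572,61,105],15,60),15,60)
E
```

```text
lip [587.  56. 129.] tilt 26.6 roll 0.1 scoop yaw 16.3
clock 10.1 pos [703.2  90.  219.8] tool z yaw 16.3 j [ 0.37  0.34 -0.2   0.07 -0.57  1.44] F [ 0.8 -0.1 -1.6] w 15.5
  -> shift [ -7.2 -30.  -38.4] turn [ 0.322  0.019 -0.016] |d| 49.0 ang 18.5
clock 10.1 pos [703.2  90.  219.8] tool z yaw 16.3 j [ 0.37  0.34 -0.2   0.07 -0.57  1.44] F [ 0.8 -0.1 -1.6] w 15.5
  -> shift [ -8.  -61.9 -61.8] turn [ 0.583  0.017 -0.018] |d| 88.0 ang 33.5
```

Emit:
play_rows(
  series=[
    [-0.001,-0.006,-0.008,0.065,0,0,0],
    [-0.001,-0.007,-0.008,0.07,0,0,0],
    [-0.001,-0.008,-0.009,0.07,0,0,0],
    [-0.001,-0.009,-0.009,0.07,0,0,0],
    [-0.001,-0.006,-0.006,0.06,0,0,0],
  ],
)

```text
clock: 10.6
position: [645.1, 60.6, 229.9]
ee_rot: [-0.317, 0.242, -0.53, 0.748]
contact_force: [0.1, -1.8, -0.6]
gripper_width: 15.4
```

```bash
python3 - <<'E'
from h import *
lip()
go(*pour([572,61,105],15,60),15,60)
E
```

```text
lip [558.  35. 109.] tilt 43.0 roll 1.5 scoop yaw 17.3
clock 10.6 pos [645.1  60.6 229.9] tool z yaw 17.3 j [ 0.34  0.18 -0.48 -0.08 -0.16  1.63] F [ 0.1 -1.8 -0.6] w 15.4
  -> shift [-21.  -24.8  -1.6] turn [ 0.298  0.019 -0.067] |d| 33.0 ang 17.5
```

Emit:
play_rows(
  series=[
    [-0.009,-0.012,0,0.03,0,-0.02,0],
    [-0.009,-0.012,0,0.04,0,-0.02,0],
    [-0.004,-0.01,0,0.04,0,0,0],
    [0,0,0,0,0,0,0],
    [0,0,0,0,0,0,0],
  ],
)

```text
clock: 11.1
position: [617.9, 51.1, 263.3]
ee_rot: [-0.282, 0.222, -0.535, 0.765]
contact_force: [-0.0, 0.1, -2.0]
gripper_width: 15.3
```

```bash
python3 - <<'E'
from h import *
lip()
go(*pour([572,61,105],15,60),15,60)
g=cam("scene"); c=w2px(g,[600,60,150])[0].astype(int); u,v=c-[100,75]
cv2.imwrite("pics/pour1.png",cv2.resize(g["color"][v:v+150,u:u+200,::-1],(800,600),interpolation=cv2.INTER_CUBIC))
E
```

```text
lip [541.  29. 135.] tilt 47.9 roll 2.1 scoop yaw 16.9
clock 11.1 pos [617.9  51.1 263.3] tool z yaw 16.9 j [ 0.32  0.09 -0.49 -0.24 -0.16  1.79] F [-0.   0.1 -2. ] w 15.3
  -> shift [-20.1  19.1  -5. ] turn [ 0.211  0.013 -0.081] |d| 28.0 ang 13.0
```

View pics/pour1.png

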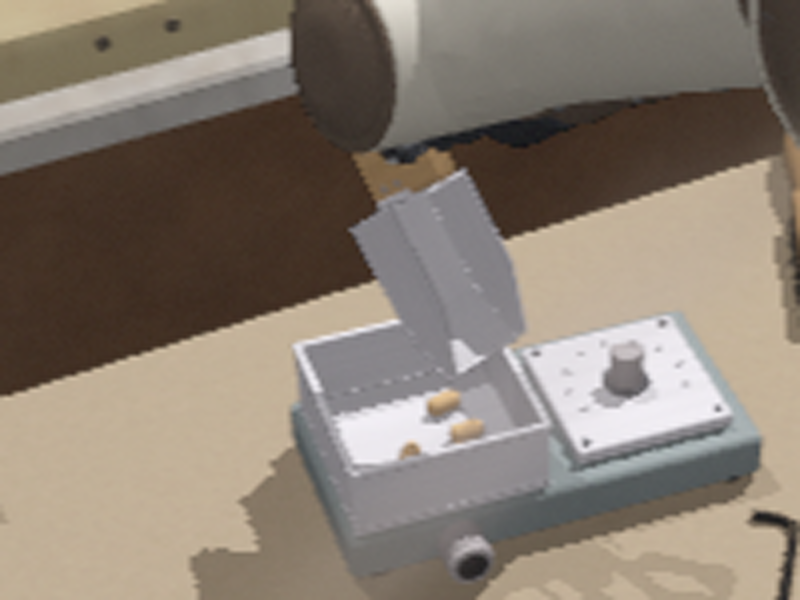

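The scoop looks empty, with three pins visible on the hopper floor at (443,403), (467,430) and (410,450); the others are presumably hidden by the near wall. I'll count them once the arm is clear. Levelling and returning the scoop.

Emit:
play_rows(
  series=[
    [0,0,0,0,0,0,0],
    [0,0,0,-0.12,0,0,0],
    [0,0,0,-0.14,0,0,0],
    [0,0,0,-0.14,0,0,0],
    [0,0,0,-0.14,0,0,0],
    [0,0,0,-0.14,0,0,0],
    [0,0,0,-0.12,0,0,0],
    [0,0,0,0,0.13,0,0],
    [0,0,0,0,0.13,0,0],
  ],
)

```text
clock: 12.05
position: [619.4, 51.0, 255.0]
ee_rot: [-0.514, 0.494, -0.473, 0.518]
contact_force: [0.0, -0.2, -1.0]
gripper_width: 15.5
```

```bash
python3 - <<'E'
from h import *
lip()
go(520,315,250,1.6)
E
```

```text
lip [470.  42. 230.] tilt -1.0 roll 1.4 scoop yaw 3.7
clock 12.05 pos [619.4  51.  255. ] tool z yaw 3.7 j [ 0.33  0.37  0.06 -0.03 -1.27  1.32] F [ 0.  -0.2 -1. ] w 15.5
  -> shift [-269.6   13.1  -82.1] turn [ 0.017  0.037 -0.025] |d| 282.0 ang 2.7
```

Emit:
play_rows(
  series=[
    [-0.02,0,-0.006,0.01,0.03,-0.02,0],
    [-0.034,0,-0.01,0,0,0,0],
    [-0.036,0,-0.011,0,0,0,0],
    [-0.036,0,-0.011,0,0,0,0],
    [-0.036,0,-0.011,0,0,0,0],
    [-0.036,0,-0.011,0,0,0,0],
    [-0.036,0,-0.011,0,0,0,0],
    [-0.03,0,-0.009,0,0,0,0],
    [-0.012,0.01,-0.004,0,0,0,0],
    [0,0.02,0,0,0,0,0],
  ],
)

```text
clock: 13.05
position: [531.5, 338.6, 216.9]
ee_rot: [0.508, -0.493, 0.494, -0.505]
contact_force: [0.9, -0.0, -1.1]
gripper_width: 15.5
```

Emit:
play_rows(
  series=[
    [0,0.03,0,0,0,0,0],
    [0,0.03,0,0,0,0,0],
    [0,0.03,0,0,0,0,0],
    [0,0.025,0,0,0,0,0],
    [0,0.015,0,0,0,0,0],
    [0,0,0,0,0,0,0],
  ],
)

```text
clock: 13.65
position: [530.6, 335.3, 72.4]
ee_rot: [0.512, -0.491, 0.496, -0.5]
contact_force: [0.3, 0.1, -1.6]
gripper_width: 15.3
```

```bash
python3 - <<'E'
from h import *
lip()
go(520,315,45,1.6)
g=cam("top"); cv2.imwrite("raw_top2.png",g["color"][:,:,::-1])
h=cv2.cvtColor(g["color"],cv2.COLOR_RGB2HSV)
o=w2px(g,obj([[60,135,50],[60,15,50],[-60,15,50],[-60,135,50]],565.6,-13.3,-6.5)).astype(int)
m=np.zeros(h.shape[:2],np.uint8); cv2.fillPoly(m,[o],255)
m&=cv2.inRange(h,(8,70,60),(25,255,255)); n,_,st,c=cv2.connectedComponentsWithStats(m); print(st[1:,4],c[1:].round(0).tolist())
E
```

```text
lip [381. 331.  47.] tilt -0.5 roll -0.9 scoop yaw 1.5
clock 13.65 pos [530.6 335.3  72.4] tool z yaw 1.5 j [ 0.82  0.54 -0.17  0.01 -0.88  0.77] F [ 0.3  0.1 -1.6] w 15.3
  -> shift [ 19.6  27.8 -10.9] turn [ 0.008 -0.002  0.016] |d| 36.0 ang 1.0
[28 27 29 25 59] [[252.0, 178.0], [238.0, 191.0], [254.0, 189.0], [249.0, 196.0], [252.0, 201.0]]
```

Six pins in the hopper: four single blobs plus one of double area. Lowering the scoop.

Emit:
play_rows(
  series=[
    [0,0.012,0,0.008,0,0.016,0],
    [0,0.007,0,0,0,0,0],
    [0,0.004,0,0,0,0,0],
    [0,0.002,0,0,0,0,0],
    [0,0,0,0,0,0,0],
  ],
)

```text
clock: 14.2
position: [534.8, 337.4, 51.5]
ee_rot: [-0.503, 0.492, -0.494, 0.51]
contact_force: [-0.2, -0.3, -1.5]
gripper_width: 15.3
```

```bash
python3 -c "
from h import *
lip();go(530,335,45,1.6)"
```

```text
lip [386. 334.  23.] tilt 0.5 roll 0.3 scoop yaw 1.5
clock 14.2 pos [534.8 337.4  51.5] tool z yaw 1.5 j [ 0.82  0.56 -0.19  0.   -0.8   0.77] F [-0.2 -0.3 -1.5] w 15.3
  -> shift [ 2.3  6.4 -4.9] turn [-0.009 -0.001 -0.005] |d| 8.0 ang 0.6
```

Emit:
play_rows(
  series=[
    [0,0.004,0,-0.009,0,0,0],
    [0,0.003,0,0,0,0,0],
    [0,0.002,0,0,0,0,0],
    [0,0,0,0,0,0,0],
  ],
)

```text
clock: 14.6
position: [535.9, 338.7, 45.2]
ee_rot: [-0.505, 0.494, -0.492, 0.509]
contact_force: [-0.2, -0.9, -0.9]
gripper_width: 15.5
```

Emit:
play_rows(
  series=[
    [0,0.001,0,0,0,0,0],
    [0,0.001,0,0,0,0,0],
  ],
)

```text
clock: 14.8
position: [536.1, 339.0, 44.8]
ee_rot: [-0.505, 0.494, -0.492, 0.51]
contact_force: [-3.4, -1.3, 8.1]
gripper_width: 15.5
```

Emit:
play_rows(
  series=[
    [0,0,0,0,0,0,0.03],
    [0,0,0,0,0,0,0.05],
    [0,0,0,0,0,0,0.07],
    [0,-0.004,0,0,0,0,0.07],
    [0,-0.02,0,0,0,0,0.07],
    [0,-0.03,0,0,0,0,0.07],
    [0,-0.035,0,0,0,0,0.07],
    [0,-0.035,0,0,0,0,0.07],
    [0,-0.02,0,0,0,0,0.07],
    [0,0,0,0,0,0,0.07],
  ],
)

```text
clock: 15.8
position: [535.9, 337.4, 193.1]
ee_rot: [-0.505, 0.494, -0.492, 0.509]
contact_force: [0.2, 0.1, 0.8]
gripper_width: 70.1
```

```bash
python3 - <<'E'
from h import *
import pickle
go(484,-313,165,-42)
w=cam("wrist"); pickle.dump(w,open("w_rel.pkl","wb")); cv2.imwrite("pics/w_rel.png",cv2.resize(w["color"][:,:,::-1],(560,420)))
E
```

```text
clock 15.8 pos [535.9 337.4 193.1] tool z yaw 1.6 j [ 0.82  0.42 -0.03 -0.   -1.11  0.78] F [0.2 0.1 0.8] w 70.1
  -> shift [648.8  25.1 -70.4] turn [ 0.     0.761 -0.005] |d| 653.0 ang 43.6
```

View pics/w_rel.png

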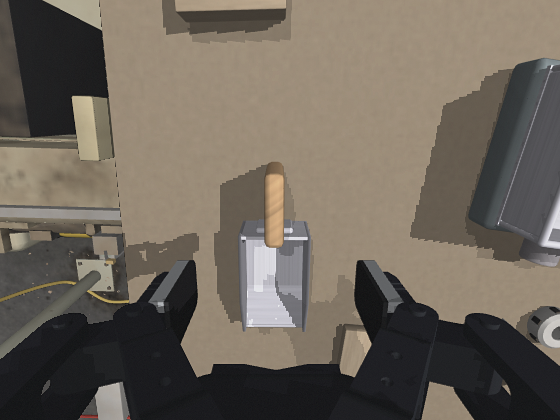

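The scoop stands upright and empty on the bench, centred near (275,280), clear of the feeder. On to the knob.

Emit:
play_rows(
  series=[
    [0.045,0,-0.005,0,0.06,0,0.07],
    [0.045,0,-0.003,0,0.06,0,0.07],
    [0.045,0,0,0,0.06,0,0.07],
    [0.045,0,0.003,0,0.06,0,0.07],
    [0.045,0,0.006,0,0.06,0,0.07],
    [0.045,0,0.008,0,0.06,0,0.07],
    [0.045,0,0.011,0,0.06,0,0.07],
    [0.045,0,0.013,0,0.06,0,0.07],
    [0.043,0,0.015,0,0.06,0,0.07],
    [0.04,0,0.018,0,0.06,0,0.07],
  ],
)

```text
clock: 16.85
position: [478.1, -127.8, 175.8]
ee_rot: [-0.342, 0.627, -0.62, 0.325]
contact_force: [0.3, -0.2, -0.7]
gripper_width: 70.1
```

```bash
python3 -c "
from h import *
go(484,-313,165,-42)"
```

```text
clock 16.85 pos [ 478.1 -127.8  175.8] tool z yaw -33.7 j [ 0.07  0.23 -0.37  0.   -1.    0.91] F [ 0.3 -0.2 -0.7] w 70.1
  -> shift [150.6  11.3 107.9] turn [0.018 0.145 0.019] |d| 186.0 ang 8.4
```

Emit:
play_rows(
  series=[
    [0.03,0.002,0.021,0,0.03,0,0.06],
    [0.03,0.002,0.021,0,0.03,0,0.06],
    [0.03,0.002,0.021,0,0.03,0,0.06],
    [0.03,0.002,0.021,0,0.03,0,0.06],
    [0.02,0.001,0.014,0.01,0.02,0.01,0.06],
    [0,0,0,0,0,0,0.06],
  ],
)

```text
clock: 17.45
position: [463.0, -308.4, 156.5]
ee_rot: [-0.293, 0.652, -0.642, 0.275]
contact_force: [0.8, 0.4, 0.2]
gripper_width: 60.2
```

```bash
python3 - <<'E'
from h import *
import pickle
go(484,-313,165,-42)
w=cam("wrist"); pickle.dump(w,open("w_k2.pkl","wb"))
c=w2px(w,[484,-313,45])[0]; u,v=(c-[45,40]).astype(int); print("crop",u,v)
cv2.imwrite("pics/k2.png",cv2.resize(w["color"][v:v+75,u:u+100,::-1],(800,600),interpolation=cv2.INTER_CUBIC))
E
```

```text
clock 17.45 pos [ 463.  -308.4  156.5] tool z yaw -42.6 j [-0.29  0.35 -0.25  0.01 -1.    1.12] F [0.8 0.4 0.2] w 60.2
  -> shift [-10.7  -9.1  18.4] turn [ 0.023 -0.011  0.017] |d| 23.0 ang 1.8
crop 213 142
```

View pics/k2.png

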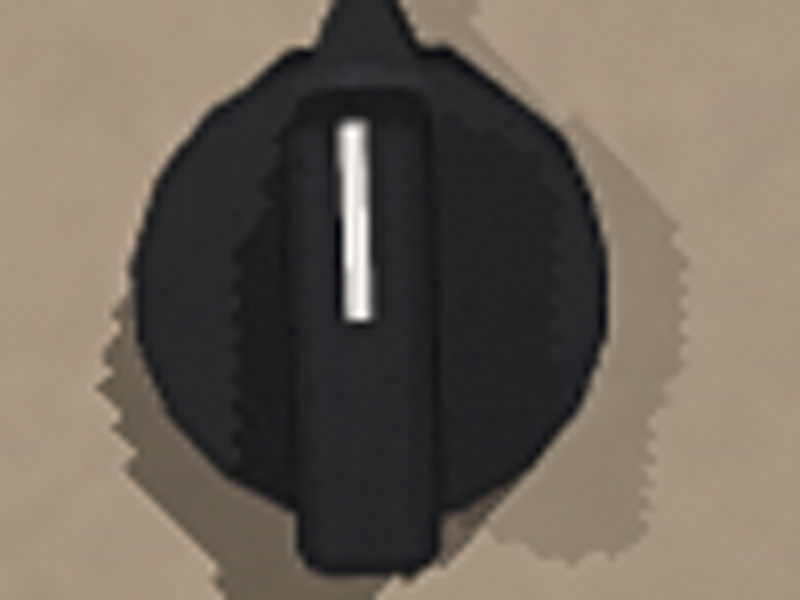

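The crop shows the knob upright: bar top from (360,95) to (369,572), white line up, pointer at the top.

```bash
python3 - <<'E'
from h import *
import pickle
w=pickle.load(open("w_k2.pkl","rb"))
q=lambda x,y,z:px2w(w,213+(x+.5)/8-.5,142+(y+.5)/8-.5,z)
t,b=q(360,92,52.5),q(369,572,52.5); print((t+b)/2,np.linalg.norm(t-b),np.degrees(np.arctan2(*(t-b)[[1,0]])))
l,r=q(135,290,10),q(607,290,10); print((l+r)/2,np.linalg.norm(l-r))
go(*((t+b)/2)[:2],29,-41.4)
E
```

```text
[ 484.63300695 -313.48782348   52.5       ] 45.0795522475831 -42.45545530081905
[ 482.2747906  -310.40301789   10.        ] 50.81560363056226
clock 17.5 pos [ 462.9 -307.3  156.3] tool z yaw -42.6 j [-0.29  0.35 -0.25  0.01 -1.    1.12] F [-0.2  0.2 -0.4] w 59.8
  -> shift [-12.3 126.6  23.2] turn [ 0.024 -0.02   0.017] |d| 129.0 ang 2.1
```

Emit:
play_rows(
  series=[
    [-0.0115,0.005,0.022,0.024,-0.01,0.017,0.06],
    [0,0.025,0,0,0,0,0.06],
    [0,0.03,0,0,0,0,0.06],
    [0,0.025,0,0,0,0,0.06],
    [0,0.01,0,0,0,0,0.06],
    [0,0,0,0,0,0,0.06],
  ],
)

```text
clock: 18.1
position: [486.6, -307.9, 54.4]
ee_rot: [-0.291, 0.647, -0.643, 0.289]
contact_force: [0.1, 0.5, 0.1]
gripper_width: 59.8
```

```bash
python3 -c "
from h import *
go(484,-313,29,-42)"
```

```text
clock 18.1 pos [ 486.6 -307.9   54.4] tool z yaw -41.6 j [-0.28  0.49 -0.32 -0.   -0.76  1.13] F [0.1 0.5 0.1] w 59.8
  -> shift [ 5.5 25.4  1.6] turn [0.005 0.007 0.001] |d| 26.0 ang 0.5
```

Emit:
play_rows(
  series=[
    [0.006,0.008,0.001,0.005,0.007,0,0.06],
    [0.001,0.009,0,0,0,0,0.06],
    [0,0.006,0,0,0,0,0.06],
    [0,0,0,0,0,0,0.06],
  ],
)

```text
clock: 18.5
position: [484.2, -314.0, 32.4]
ee_rot: [0.287, -0.644, 0.647, -0.289]
contact_force: [0.5, 0.0, 0.1]
gripper_width: 60.0
```

```bash
python3 -c "
from h import *
go(484,-313,29,-42)"
```

```text
clock 18.5 pos [ 484.2 -314.    32.4] tool z yaw -41.9 j [-0.29  0.52 -0.35  0.   -0.7   1.13] F [0.5 0.  0.1] w 60.0
  -> shift [-0.6  3.4 -0.8] turn [-0.005  0.001 -0.001] |d| 4.0 ang 0.3
```

Emit:
play_rows(
  series=[
    [-0.001,0.004,-0.001,-0.005,0,0,0.06],
    [0,0,0,0,0,0,0.03],
    [0,0,0,0,0,0,0.0],
    [0,0,0,0,0,0,0.0],
    [0,0,0,0,0,0,0.0],
    [0,0,0,0,0,0,0.0],
    [0,0,0,0,0,0,0.0],
  ],
)

```text
clock: 19.2
position: [485.1, -313.0, 29.6]
ee_rot: [0.287, -0.645, 0.646, -0.289]
contact_force: [-0.9, -1.0, -0.9]
gripper_width: 12.8
```

```bash
python3 -c "
from h import *
go(559.5,-88.5,160,-23.5)"
```

```text
clock 19.2 pos [ 485.1 -313.    29.6] tool z yaw -41.9 j [-0.29  0.52 -0.35 -0.   -0.7   1.13] F [-0.9 -1.  -0.9] w 12.8
  -> shift [-216.9 -130.2  -94.4] turn [-0.002 -0.322 -0.001] |d| 270.0 ang 18.4
```

Emit:
play_rows(
  series=[
    [0,-0.01,0,0,0,0,0],
    [0,-0.025,0,0,0,0,0],
    [0,-0.035,0,0,0,0,0],
    [0,-0.03,0,0,0,0,0],
    [0,-0.02,0,0,0,0,0],
    [-0.02,0,-0.009,0,0,0,0],
    [-0.03,0,-0.013,0,0,0,0],
    [-0.03,0,-0.013,0,0,0,0],
    [-0.03,0,-0.013,0,0,0,0],
    [-0.03,0,-0.013,0,0,0,0],
  ],
)

```text
clock: 20.2
position: [533.1, -167.2, 161.1]
ee_rot: [0.283, -0.646, 0.648, -0.287]
contact_force: [0.2, 0.7, -1.2]
gripper_width: 12.6
```

```bash
python3 -c "
from h import *
go(561.3,-89.4,150,-23.5)"
```

```text
clock 20.2 pos [ 533.1 -167.2  161.1] tool z yaw -42.4 j [-0.01  0.33 -0.26  0.   -0.97  0.84] F [ 0.2  0.7 -1.2] w 12.6
  -> shift [-76.4  11.2 -31.8] turn [-0.006 -0.33  -0.003] |d| 84.0 ang 18.9
```

Emit:
play_rows(
  series=[
    [-0.025,0,-0.011,0,0,0,0],
    [-0.025,0,-0.01,0,0,0,0],
    [-0.014,0.003,-0.006,0,0,0,0],
    [0,0,0,0,-0.11,0,0],
    [0,0,0,-0.006,-0.11,0,0],
    [0,0,0,0,-0.1,0,0],
    [0,0,0,0,0,0,0],
  ],
)

```text
clock: 20.9
position: [557.3, -95.0, 161.1]
ee_rot: [-0.388, 0.59, -0.59, 0.392]
contact_force: [-0.2, 0.5, -1.2]
gripper_width: 13.1
```

```bash
python3 -c "
from h import *
go(561.3,-89.4,125,-23.5)"
```

```text
clock 20.9 pos [557.3 -95.  161.1] tool z yaw -23.1 j [ 0.12  0.34 -0.24 -0.   -0.98  1.05] F [-0.2  0.5 -1.2] w 13.1
  -> shift [-6.6 36.2  1.4] turn [-0.003  0.008 -0.004] |d| 37.0 ang 0.5
```

Emit:
play_rows(
  series=[
    [-0.006,0.01,0.001,0,0.008,0,0],
    [-0.001,0.012,0,0,0,0,0],
    [0,0.008,0,0,0,0,0],
    [0,0.003,0,0,0,0,0],
    [0,0,0,0,0,0,0],
  ],
)

```text
clock: 21.4
position: [560.1, -89.1, 124.2]
ee_rot: [-0.384, 0.594, -0.592, 0.386]
contact_force: [-0.1, 0.5, -1.2]
gripper_width: 12.8
```

```bash
python3 - <<'E'
from h import *
go(561.3,-89.4,118,-23.5)
g=cam("scene"); t=cam("top")
def cr(g,P,k,W,H):
    c=w2px(g,P)[0].astype(int); w,h=W//k,H//k; u,v=c[0]-w//2,c[1]-h//2
    print(c,u,v); return cv2.resize(g["color"][v:v+h,u:u+w,::-1],(W,H),interpolation=cv2.INTER_CUBIC)
cv2.imwrite("pics/hover.png",np.hstack([cr(g,[560,-89,95],8,400,560),cr(t,[560,-89,95],8,400,560)]))
E
```

```text
clock 21.4 pos [560.1 -89.1 124.2] tool z yaw -24.0 j [ 0.13  0.39 -0.28 -0.   -0.9   1.03] F [-0.1  0.5 -1.2] w 12.8
  -> shift [-0.2  6.2  1.2] turn [-0.    -0.008 -0.003] |d| 6.0 ang 0.5
[297 183] 272 148
[295 188] 270 153
```

View pics/hover.png

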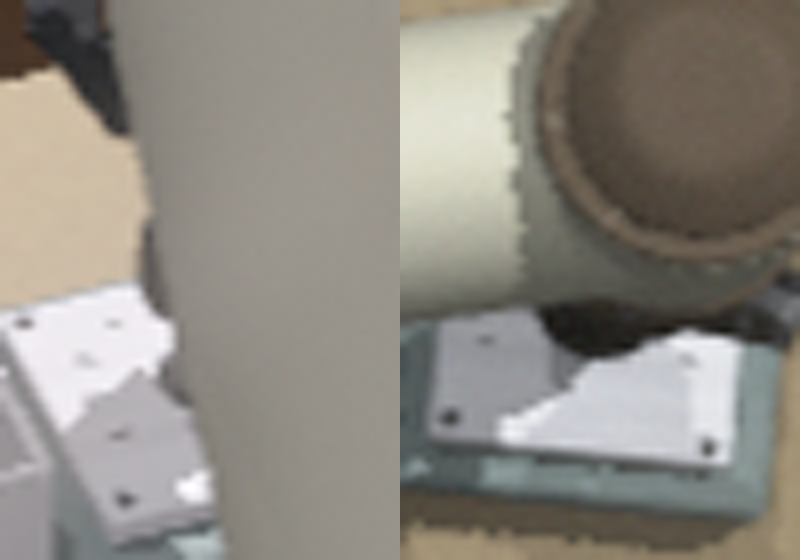

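The arm hides the knob and shaft in both cameras, so I'll go on by force and depth.

Emit:
play_rows(
  series=[
    [0,0.004,0.001,0,-0.004,0,0],
    [0,0.004,0,0,0,0,0],
    [0,0.003,0,0,0,0,0],
    [0,0.002,0,0,0,0,0],
    [0,0,0,0,0,0,0],
  ],
)

```text
clock: 22.0
position: [562.4, -89.6, 111.9]
ee_rot: [0.384, -0.592, 0.592, -0.389]
contact_force: [-0.4, -0.2, -1.4]
gripper_width: 12.4
```

```bash
python3 -c "
from h import *
go(561,-89.2,105,-23.5);print(read_state()['wrist_torque'])"
```

```text
clock 22.0 pos [562.4 -89.6 111.9] tool z yaw -23.7 j [ 0.13  0.4  -0.29 -0.   -0.87  1.03] F [-0.4 -0.2 -1.4] w 12.4
  -> shift [ 0.2  6.9 -1.4] turn [-0.003 -0.004 -0.005] |d| 7.0 ang 0.4
[ 0.01438045 -0.0154792  -0.01156484]
```

Emit:
play_rows(
  series=[
    [0,0.002,-0.001,0,0,0,0],
    [0,0.002,0,0,0,0,0],
    [0,0.002,0,0,0,0,0],
  ],
)

```text
clock: 22.3
position: [561.7, -89.1, 106.0]
ee_rot: [0.384, -0.592, 0.592, -0.389]
contact_force: [-0.7, 0.1, -0.3]
gripper_width: 12.6
```

```bash
python3 -c "
from h import *
go(561,-89.2,105,-23.5);print(read_state()['wrist_torque'])"
```

```text
clock 22.3 pos [561.7 -89.1 106. ] tool z yaw -23.7 j [ 0.13  0.41 -0.3  -0.   -0.85  1.03] F [-0.7  0.1 -0.3] w 12.6
  -> shift [ 0.4  1.  -0.6] turn [-0.005 -0.004 -0.005] |d| 1.0 ang 0.5
[ 0.00431385 -0.03967277 -0.05671299]
```

Emit:
play_rows(
  series=[
    [0,0.002,0,0,0,0,0],
    [0,0.002,0,0,0,0,0],
    [0,0.002,0,0,0,0,0],
  ],
)

```text
clock: 22.6
position: [561.8, -89.1, 99.5]
ee_rot: [0.384, -0.592, 0.592, -0.389]
contact_force: [0.3, -0.5, -0.7]
gripper_width: 12.8
```

Emit:
play_rows(
  series=[
    [0,0.002,0,0,0,0,0],
    [0,0.002,0,0,0,0,0],
  ],
)

```text
clock: 22.8
position: [561.8, -89.0, 95.1]
ee_rot: [0.384, -0.592, 0.592, -0.389]
contact_force: [0.1, 0.3, -0.8]
gripper_width: 12.8
```

Engaged with almost no force, 16 mm past the tip. Pressing on.

Emit:
play_rows(
  series=[
    [0,0.002,0,0,0,0,0],
    [0,0.002,0,0,0,0,0],
  ],
)

```text
clock: 23.0
position: [561.9, -89.1, 91.4]
ee_rot: [0.384, -0.592, 0.592, -0.389]
contact_force: [-1.4, -0.1, 3.1]
gripper_width: 12.5
```

Emit:
play_rows(
  series=[
    [0,0.002,0,0,0,0,0],
    [0,0.002,0,0,0,0,0],
  ],
)

```text
clock: 23.2
position: [562.0, -89.1, 88.1]
ee_rot: [0.384, -0.591, 0.592, -0.389]
contact_force: [-2.4, 0.3, 4.0]
gripper_width: 13.1
```

```bash
python3 -c "
from h import *
go(561,-89.2,86,-23.5);print(read_state()['wrist_torque'])"
```

```text
clock 23.2 pos [562.  -89.1  88.1] tool z yaw -23.7 j [ 0.13  0.43 -0.32 -0.   -0.81  1.03] F [-2.4  0.3  4. ] w 13.1
  -> shift [ 0.5  2.1 -0.8] turn [-0.005 -0.003 -0.005] |d| 2.0 ang 0.4
[ 0.27295363  0.64164004 -0.03845893]
```

Emit:
play_rows(
  series=[
    [0,0.0015,-0.001,0,0,0,0],
    [0,0.0015,0,0,0,0,0],
    [0,0,0,0,0,0,0],
  ],
)

```text
clock: 23.5
position: [561.9, -89.1, 86.5]
ee_rot: [0.384, -0.59, 0.593, -0.39]
contact_force: [-1.4, 0.4, 5.8]
gripper_width: 12.6
```

```bash
python3 -c "
from h import *
go(561,-89.2,85,-23.5);print(read_state()['wrist_torque'])"
```

```text
clock 23.5 pos [561.9 -89.1  86.5] tool z yaw -23.6 j [ 0.13  0.43 -0.32 -0.   -0.81  1.03] F [-1.4  0.4  5.8] w 12.6
  -> shift [ 0.5  1.5 -0.8] turn [-0.008 -0.002 -0.005] |d| 2.0 ang 0.5
[0.23621798 0.67580637 0.00264981]
```

Emit:
play_rows(
  series=[
    [0,0.0015,0,0,0,0,0],
    [0,0,0,0,0,0,0],
    [0,0,0,0,0,0,0],
  ],
)

```text
clock: 23.8
position: [561.9, -89.1, 86.2]
ee_rot: [0.384, -0.59, 0.593, -0.39]
contact_force: [-1.5, 0.6, 5.8]
gripper_width: 12.6
```

Emit:
play_rows(
  series=[
    [0,0.0015,0,0,0,0,0],
    [0,0,0,0,0,0,0],
  ],
)

```text
clock: 24.0
position: [561.9, -89.1, 85.5]
ee_rot: [0.384, -0.59, 0.593, -0.39]
contact_force: [-2.6, 0.0, 6.1]
gripper_width: 13.3
```

Emit:
play_rows(
  series=[
    [0,0.0015,0,0,0,0,0],
    [0,0.0015,0,0,0,0,0],
  ],
)

```text
clock: 24.2
position: [562.0, -89.1, 84.3]
ee_rot: [0.384, -0.59, 0.593, -0.391]
contact_force: [-3.4, 1.2, 14.3]
gripper_width: 12.9
```

```bash
python3 - <<'E'
from h import *
import pickle
go(561,-89.2,85,-23.5);
w=cam("wrist"); pickle.dump(w,open("w_end.pkl","wb"))
cv2.imwrite("pics/end.png",cv2.resize(w["color"][:,:,::-1],(800,600),interpolation=cv2.INTER_CUBIC))
go(561,-89.2,85,-23.5)
E
```

```text
clock 24.2 pos [562.  -89.1  84.3] tool z yaw -23.6 j [ 0.13  0.43 -0.33  0.   -0.8   1.03] F [-3.4  1.2 14.3] w 12.9
  -> shift [ 0.5 -0.7 -0.9] turn [-0.01  -0.001 -0.005] |d| 1.0 ang 0.6
clock 24.25 pos [562.  -89.1  84.4] tool z yaw -23.6 j [ 0.13  0.43 -0.33  0.   -0.8   1.03] F [-3.2  1.5 10.8] w 12.5
  -> shift [ 0.5 -0.6 -0.8] turn [-0.009 -0.001 -0.005] |d| 1.0 ang 0.6
```

View pics/end.png

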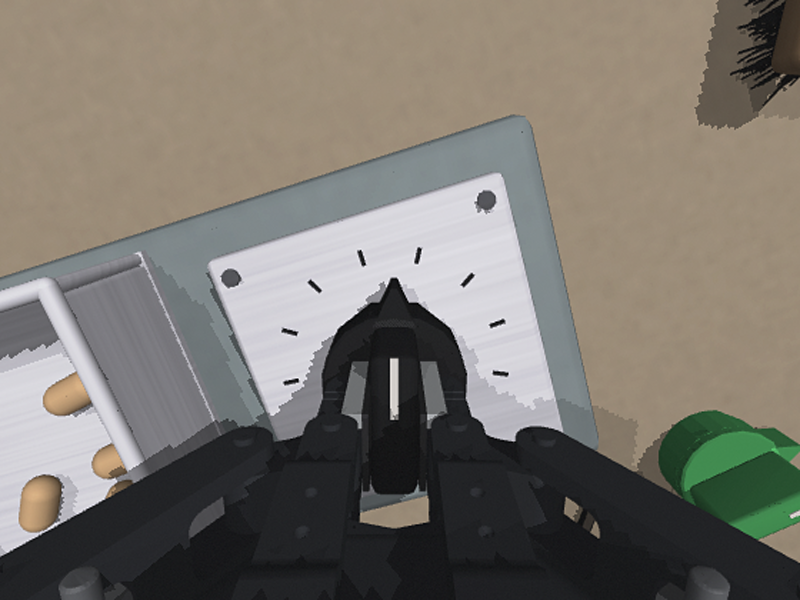

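The knob is seated on the shaft, with its pointer at (393,285) on the flat's side. It sits close to the panel, and the force rise shows the spindle at its stop. Handing in.

```bash
python3 -c "
from h import *
job_done(); print(read_state()['position'],read_state()['contact_force'])"
```

```text
the job is handed in; nothing more can be done
the job is handed in; nothing more can be done
```

I did the whole job and handed it in at about 24 s, still holding the knob pressed down; no verdict came back.

- **Pins and scoop:** I poured all six pins into the hopper and set the scoop back upright, clear of the feeder. A colour count of the top image found six pins: four single blobs and one of double area. The wrist view showed the scoop standing and empty.
- **Knob:** I turned it to about −23.6°; the shaft's flat measured −23.5°. It slid on with almost no resistance. I pressed until the tool had gone about 27 mm past where the knob first met the shaft tip, which is 18 mm onto the shaft plus the full 9 mm of travel. The force rose along the spring to about 7 N, then jumped to 11–14 N, so I take the spindle to be at its stop.

**Failed or disagreeing checks:**
- **Hover check:** the arm blocked the scene and top cameras over the shaft, so I judged the seating from depth and force. The last wrist picture agrees with that.
- **Camera offsets:** the top and wrist cameras differed by 3–6 mm on where the knob and shaft were. I used the wrist camera for both.
- **Pour angle:** a wrist joint reached its limit, so the scoop tilted only 48°, not the 60° planned. All six pins still came out.
- **Other objects:** I did not check the collet nut, hex key and tape measure again at the end. The arm was not sent near them at bench height.

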